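# Click the storage box lid shut all round

### The job

The lid of the clear hardware box has only been laid on, and its four blue rim sections still stand up: with a fingertip, press round the lid until every section has clicked shut and lies level. Press firmly but do not crush the lid; leave the box standing where it is without lifting, tipping or shoving it, and leave everything else on the desk alone.

Things in the scene. Friction and masses are not known exactly. Their poses are not given: they have to be found in the camera images.
- parts_box: Clear plastic box full of hardware (1 to 2 kg), loose on the desk, with a white lid 140 mm (own x) by 190 mm (own y). Origin: centre of its underside; z up. Lid face 80 mm up. Each lid edge has a blue hinged rim section: long ones (142 mm) hinge on the lines own x = -54 and +54 mm, short ones (92 mm) on own y = -79 and +79 mm, all at 80 mm height. The lid cracks above 60 N.
- clip_near (a joint): Angle (rad) of the rim section on the long side that faces the robot when the box is at yaw 0 (box -x): 0 = clicked shut, level; 0.36 to 0.6 = standing, outer edge 8 to 13 mm too high. It is a stiff strip 22 mm wide, hinged at its inner edge, and swings freely down to 0.33, where it meets its catch; a downward press of about 8 to 10 N on its ridge snaps it past the catch (at about 0.25); it then stays shut against a firm stop.
- clip_near_pad (a point): Where to press: middle of the top of the blue thumb ridge (10 mm wide, along the outer edge) of that section, 17 mm out from its hinge line; moves with the section. Clicked shut, it lies 86 mm above the box's underside and 71 mm out from the box's centre.
- clip_far (a joint): Angle (rad) of the rim section on the opposite long side (box +x): 0 = clicked shut, level; 0.36 to 0.6 = standing, outer edge 8 to 13 mm too high. It is a stiff strip 22 mm wide, hinged at its inner edge, and swings freely down to 0.33, where it meets its catch; a downward press of about 8 to 10 N on its ridge snaps it past the catch (at about 0.25); it then stays shut against a firm stop.
- clip_far_pad (a point): Where to press: middle of the top of the blue thumb ridge (10 mm wide, along the outer edge) of that section, 17 mm out from its hinge line; moves with the section. Clicked shut, it lies 86 mm above the box's underside and 71 mm out from the box's centre.
- clip_left (a joint): Angle (rad) of the rim section on the short side at box +y: 0 = clicked shut, level; 0.36 to 0.6 = standing, outer edge 8 to 13 mm too high. It is a stiff strip 22 mm wide, hinged at its inner edge, and swings freely down to 0.33, where it meets its catch; a downward press of about 8 to 10 N on its ridge snaps it past the catch (at about 0.25); it then stays shut against a firm stop.
- clip_left_pad (a point): Where to press: middle of the top of the blue thumb ridge (10 mm wide, along the outer edge) of that section, 17 mm out from its hinge line; moves with the section. Clicked shut, it lies 86 mm above the box's underside and 96 mm out from the box's centre.
- clip_right (a joint): Angle (rad) of the rim section on the short side at box -y: 0 = clicked shut, level; 0.36 to 0.6 = standing, outer edge 8 to 13 mm too high. It is a stiff strip 22 mm wide, hinged at its inner edge, and swings freely down to 0.33, where it meets its catch; a downward press of about 8 to 10 N on its ridge snaps it past the catch (at about 0.25); it then stays shut against a firm stop.
- clip_right_pad (a point): Where to press: middle of the top of the blue thumb ridge (10 mm wide, along the outer edge) of that section, 17 mm out from its hinge line; moves with the section. Clicked shut, it lies 86 mm above the box's underside and 96 mm out from the box's centre.
- kickstand: Silver aluminium bicycle kickstand lying flat, 285 mm long, 22 mm high, black rubber foot. Origin on the desk near its middle. Leave alone.
- valve_adapter: Red plastic valve adapter standing upright, 24 mm wide, 34 mm tall. Origin at its underside. Leave alone.
- bb_tool: Steel bottom bracket tool (splined socket) standing, 45 mm wide, 48 mm tall. Origin at its underside. Leave alone.
- bolt_bowl: Small white ceramic bowl of bolts, 100 mm wide, 44 mm tall. Origin at its underside. Leave alone.
- lube_bottle: White chain lube bottle with a green label and black cap, standing, 38 mm wide, 115 mm tall. Origin at its underside. Leave alone.
- pedal: Black platform pedal lying flat, 96 mm by 80 mm plus its spindle, 22 mm high. Origin at its underside. Leave alone.
- cone_wrench: Steel wrench lying flat, 170 mm long. Origin at its underside. Leave alone.

How it is judged:
By the outcome, as a careful person would: the job done as asked, in the order asked, and still so for the second after the job is handed in, with the robot touching nothing.
It also fails if it takes over 56 s, if anything falls off the work surface, if the arm or the gripper's body presses on something with over 40 N, if the wrist force passes 120 N, or if a joint passes its speed limit or range.

### The arm

A 7-joint arm with a two-finger parallel gripper is mounted at the origin on the work surface. World frame = base frame: x ahead of the robot, y to its left, z up, the work surface at z = 0. Lengths are in m, angles in rad, forces in N, time in s.
With the tool pointing down it reaches from about 0.425 to 0.925 m from the base axis. Payload 6.8 kg.
Tool frame: the origin (TCP) lies at the very end of the fingers, on their centre line; the grasp point (between the pads) lies 19 mm behind it; z points along the fingers, y is the direction in which the jaws open and shut (so a half turn about z gives the same grasp; the last joint's range is limited). The gripper opens to 85 mm and grips with 20 to 120 N. Pads are 22 mm wide; open, the fingers measure 114 mm over their backs; the gripper's body (76 mm by 85 mm) begins 54 mm behind the grasp point. The pads swing forward as they close: fully open they stand 13 mm farther back than shut.
Start: joints at [1, 0.477, 0.022, 1.555, -0.011, 1.109, -0.083], TCP at [0.301, -0.604, 0.231] pointing down, gripper open.
Joint ranges: [-2.96, 2.96], [-0.34, 2.1], [-1.41, 1.46], [0.24, 2.44], [-1.37, 4.51], [0.17, 1.92], [-2.96, 2.96]. Speed limits (rad/s): [2.39, 2.39, 3.14, 3.14, 3.14, 3.14, 3.14].

### API

Orientations are given as a unit quaternion [w, x, y, z].
In Python, from station import bot gives the robot as it stands.
- The arm moves only by the tool move_arm, never from a script. Its argument "commands" is text: rows parted by semicolons, each of 7 numbers parted by spaces: the opening, from 0 (shut) to 1 (fully open), then the shift along the tool's x, y, z in cm, then the turn, a rotation vector about the tool's x, y, z in degrees. In form: gripper tx ty tz rx ry rz; .... A call has 1 to 12 rows; each row shifts and turns the commanded pose from where the row before left it, along the tool's axes as they then stand; what a row does not reach is not made up. A row lasts 1/12 s, in which the tool goes at most 41.7 mm and 7.16 degrees, less where a joint would pass 70% of its speed; a pose out of reach is approached as far as the arm can. A call with a gripper value outside its range is refused whole. The fingers move at their own pace and stop on an object; "force" is the grip in N (left out, the last holds). Time passes only in rows, so rows that do not move let the fingers close. It gives the time, the measured TCP pose, the force and the opening at its end, in the units of the state.
- bot.get_obs(): the state, without advancing time (a new reading comes with each control period).
- bot.read_camera(name): name is "side" or "top"; returns a dict with "img" (384x512x3 uint8, red, green, blue), "K" (3x3 intrinsics, pixels), "rvec" (rotation vector, rad) and "tvec" (3), from world to camera coordinates, as OpenCV has them. Camera axes: x right, y down, z forward; pixel columns grow to the right and rows downward; lengths in m; the calibration is good to about 2 mm. A picture is of the moment at which its call begins. There is no depth.
- bot.hand_in(): hands the job in, once; it reports no verdict.
The state is a dict: "t": time; "q": joint angles; "joint_vel": joint speeds; "joint_torque": joint torques, N m; "eef_pos": TCP position; "tool_rot": TCP orientation; "contact_force": force on the tool from outside, world axes, zero at the start; "torque": the same for the moment, N m; "gripper_width": opening from 0.0 (shut) to 1.0 (fully open).
Only numpy, scipy, OpenCV 4.12 (cv2) and the standard library are available. Lean on these libraries where they do the work, as an engineer would, in place of code of your own. Each camera call takes 0.05 s, during which the arm holds its last target. There are 200 camera calls.

## Working session

There is one attempt and no reset: what is moved stays moved. The work goes in short steps, Python scripts to look and compute and a tool call to move; the robot and the scene stay as the last step left them, time stands still between calls to the robot, and variables do not carry over. Pictures are saved under pics/ and viewed, about 8 in all and at most 12, crops included, and the job is handed in when it is done.

Besides the shell and the picture viewer there is one more tool, called after ">>>" as name(argument=value, ...) on one line, values as JSON. move_arm: Moves the arm, as the interface text tells. Its arguments: {"type":"object","properties":{"commands":{"type":"string"},"force":{"type":"number"}},"required":["commands"]}

```bash
mkdir -p pics
cat > h.py <<'E'
import cv2, numpy as np
from station import bot
def cam(n):
    c=bot.read_camera(n); R=cv2.Rodrigues(np.array(c["rvec"],float))[0]; t=np.array(c["tvec"],float).ravel()
    return c["img"],np.array(c["K"],float),R,t
def ray(uv,K,R,t,z):
    d=R.T@np.linalg.inv(K)@np.array([uv[0],uv[1],1.]); o=-R.T@t
    return o+d*(z-o[2])/d[2]
def proj(p,K,R,t):
    q=K@(R@np.array(p,float)+t); return q[:2]/q[2]
def save(n,img): cv2.imwrite("pics/"+n,img[:,:,::-1])
E
python3 - <<'E'
from h import *
a=cam("top"); b=cam("side"); save("a.png",np.vstack([a[0]]));save("b.png",b[0])
for c in(a,b): print(-c[2].T@c[3])
for n,(img,K,R,t) in zip("ts",(a,b)):
    hsv=cv2.cvtColor(img,cv2.COLOR_RGB2HSV); m=cv2.inRange(hsv,(100,100,50),(130,255,255))
    N,l,s,ce=cv2.connectedComponentsWithStats(m)
    for i in range(1,N):
        if s[i,4]>20: print(n,s[i],ce[i],ray(ce[i],K,R,t,.09))
E
```

```text
[ 0.41460181 -0.02940681  0.85311338]
[0.07183663 0.63253076 0.54024876]
t [508  97   4  22  59] [509.91525424 109.15254237] [ 0.7533518  -0.61722333  0.09      ]
t [467 114  28  59 556] [476.30755396 143.00179856] [ 0.67332762 -0.53164832  0.09      ]
t [493 134   9  11  35] [497.54285714 140.22857143] [ 0.67948607 -0.5793337   0.09      ]
t [504 139   8  18 127] [507.7480315  147.76377953] [ 0.66175467 -0.59931707  0.09      ]
t [492 165   8  11  27] [495.62962963 170.96296296] [ 0.60872944 -0.56549242  0.09      ]
t [509 164   3  14  25] [510.52 171.48] [ 0.60738524 -0.59757781  0.09      ]
t [190 167  62  30 710] [220.45774648 181.25070423] [0.58849341 0.03972777 0.09      ]
t [160 176  25  41 456] [171.83552632 196.04824561] [0.55556472 0.14666627 0.09      ]
t [238 202  24  43 511] [249.65362035 222.46575342] [ 0.49675642 -0.02473277  0.09      ]
t [168 222  65  33 823] [199.81287971 238.01944107] [0.4635111  0.08258067 0.09      ]
s [ 311   89   59   55 2012] [339.82604374 116.71073559] [ 0.65290936 -0.55865257  0.09      ]
s [200 185  62  25 543] [230.04972376 197.43646409] [0.58571256 0.04988574 0.09      ]
s [268 188  33  24 305] [284.16393443 199.82622951] [ 0.49202989 -0.01462665  0.09      ]
s [191 211  33  32 438] [205.75342466 225.93835616] [0.55078132 0.1596212  0.09      ]
s [233 214  67  32 757] [266.40819022 229.53104359] [0.45518546 0.09697242 0.09      ]
```

View pics/a.png

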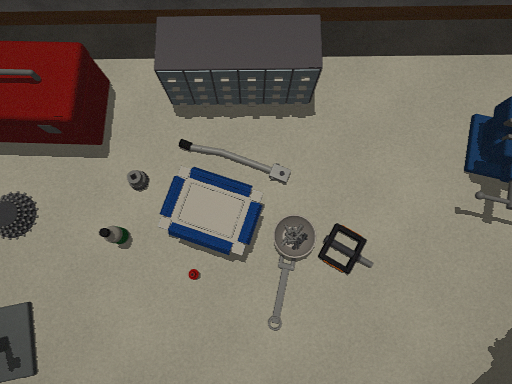

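View pics/b.png

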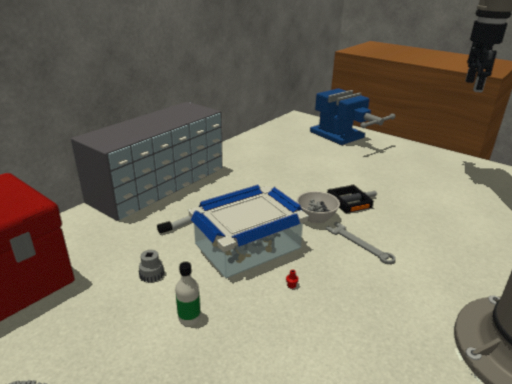

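The top view shows the box near pixel (212,209), turned about -19°, with the bowl to its right at (294,237), the kickstand behind it at (235,160) and the red adapter at (194,274). In the side view all four blue sections are standing. Next I fix the centre and yaw using the lid and both views.

Run:
```python
from h import *
a=cam("top"); b=cam("side")
P=[c[1]@np.c_[c[2],c[3]] for c in(a,b)]
T=dict(far=(220.46,181.25),left=(171.84,196.05),right=(249.65,222.47),near=(199.8,238.0))
S=dict(far=(230.05,197.44),left=(205.75,225.94),right=(284.16,199.83),near=(266.41,229.53))
for k in T:
    X=cv2.triangulatePoints(P[0],P[1],np.array(T[k])[:,None],np.array(S[k])[:,None]).ravel(); X=X[:3]/X[3]
    print(k,X.round(4),[np.round(proj(X,*c[1:])-o[k],1) for c,o in((a,T),(b,S))])
# inner white panel enclosed by dark outline
for c,poly in((a,"t"),(b,"s")):
    img=c[0]; hsv=cv2.cvtColor(img,cv2.COLOR_RGB2HSV)
    m=cv2.inRange(hsv,(100,80,40),(135,255,255)); 
    r=(150,150,130,120) if poly=="t" else (180,170,140,90)
    mm=np.zeros_like(m); mm[r[1]:r[1]+r[3],r[0]:r[0]+r[2]]=m[r[1]:r[1]+r[3],r[0]:r[0]+r[2]]
    pts=cv2.findNonZero(mm)[:,0].astype(float)
    W=np.array([ray(p,*c[1:],.088)[:2] for p in pts],np.float32)
    print(poly,cv2.minAreaRect(W))
img=a[0]; g=cv2.cvtColor(img,cv2.COLOR_RGB2GRAY)
save("c.png",np.hstack([cv2.resize(a[0][150:270,140:280],None,fx=2.8,fy=2.8,interpolation=2),cv2.resize(b[0][170:290,180:320],None,fx=2.8,fy=2.8,interpolation=2)]))
```

```text
far [0.5916 0.0413 0.0836] [array([-0.5, -0.7]), array([0.6, 0.2])]
left [0.5589 0.1499 0.081 ] [array([-0.5, -0.7]), array([0.7, 0.2])]
right [ 0.4979 -0.0244  0.0833] [array([-0.1, -0.2]), array([0.2, 0. ])]
near [0.4643 0.0842 0.0793] [array([-0., -0.]), array([0., 0.])]
t ((0.5256535410881042, 0.060655124485492706), (0.20822036266326904, 0.15900099277496338), 71.34952545166016)
s ((0.5225610136985779, 0.07029363512992859), (0.21465188264846802, 0.1743181198835373), 71.30885314941406)
```

View pics/c.png

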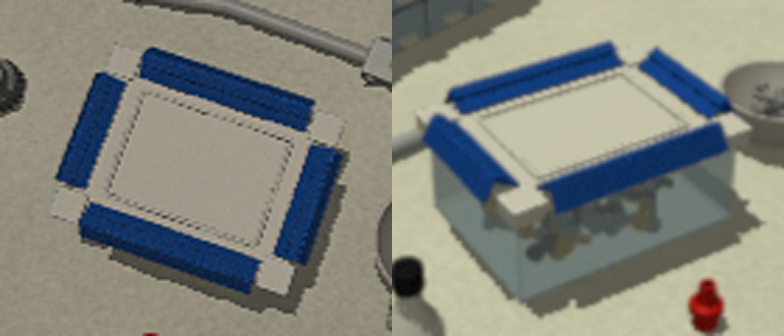

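The crop shows all four sections standing. The white corner tabs, which are at a fixed height, sit at crop pixels (123,60), (326,127), (275,275) and (68,205). I use those for the centre and yaw.

Run:
```python
from h import *
from scipy.spatial.transform import Rotation as Ro
a=cam("top")
W=np.array([ray(np.array(p)/2.8+(140,150),*a[1:],.081)[:2] for p in[(123,60),(326,127),(275,275),(68,205)]])
print(W.round(4),W.mean(0)); e=[W[i]-W[(i+1)%4] for i in range(4)]; print(np.linalg.norm(e,axis=1), np.degrees([np.arctan2(*v[::-1]) for v in e]))
o=bot.get_obs(); R=Ro.from_quat(np.roll(o["tool_rot"],-1)).as_matrix(); print(o["t"],o["eef_pos"],R.round(3),o["contact_force"])
c=np.array([.5255,.0615]); y=np.radians(-18.7); B=np.array([[np.cos(y),-np.sin(y)],[np.sin(y),np.cos(y)]])
for k,v in dict(near=(-.069,0),right=(0,-.094),far=(.069,0),left=(0,.094)).items():
    p=c+B@v; d=R.T@(np.r_[p,.13]-o["eef_pos"]); print(k,p.round(4),"tool cm from now",(100*d).round(1))
```

```text
[[ 6.137e-01  1.235e-01]
 [ 5.580e-01 -3.990e-02]
 [ 4.421e-01  2.000e-04]
 [ 4.966e-01  1.630e-01]] [0.52759015 0.06170691]
[0.17267515 0.1227082  0.17167773 0.12360904] [  71.18834619  -19.0789525  -108.51080686  161.38642198]
0.25 [ 0.30124007 -0.60376764  0.23081858] [[ 0.895  0.446 -0.   ]
 [ 0.446 -0.895  0.001]
 [-0.    -0.001 -1.   ]] [-0.37226577  0.21213304  0.23165726]
near [0.4601 0.0836] tool cm from now [ 44.9 -54.4  10.1]
right [ 0.4954 -0.0275] tool cm from now [ 43.1 -42.9  10.1]
far [0.5909 0.0394] tool cm from now [ 54.6 -44.6  10.1]
left [0.5556 0.1505] tool cm from now [ 56.4 -56.1  10.1]
```

Centre is about (0.527, 0.0615), yaw -18.8°, and the tab spacing matches a 140 x 190 lid. I'm moving above the right section with the gripper shut.

>>> move_arm(commands="0 2.15 -2.15 0 0 0 0;0 2.15 -2.15 0 0 0 0;0 2.15 -2.15 0 0 0 0;0 2.15 -2.15 0 0 0 0;0 2.15 -2.15 0 0 0 0;0 2.15 -2.15 0 0 0 0;0 2.15 -2.15 0 0 0 0;0 2.15 -2.15 0 0 0 0;0 2.15 -2.15 0 0 0 0;0 2.15 -2.15 0 0 0 0", force=40)

```text
t: 1.08
eef_pos: [0.398, -0.3142, 0.2314]
tool_rot: [0.0, 0.973, 0.229, 0.0]
contact_force: [0.9, -0.2, -0.8]
gripper_width: 0.001
```

>>> move_arm(commands="0 2.15 -2.15 0.7 0 0 0;0 2.15 -2.15 0.7 0 0 0;0 2.15 -2.15 0.7 0 0 0;0 2.15 -2.15 0.7 0 0 0;0 2.15 -2.15 0.7 0 0 0;0 2.15 -2.15 0.7 0 0 0;0 2.15 -2.15 0.7 0 0 0;0 2.15 -2.15 0.7 0 0 0;0 2.15 -2.15 0.7 0 0 0;0 2.15 -2.15 0.7 0 0 0")

```text
t: 1.92
eef_pos: [0.4945, -0.0259, 0.1611]
tool_rot: [0.0, 0.973, 0.229, 0.0]
contact_force: [-0.3, -0.4, -0.9]
gripper_width: 0.004
```

>>> move_arm(commands="0 0 0 0 0 0 6.5;0 0 0 0 0 0 6.5;0 0 0 0 0 0 6.5;0 0 0 0 0 0 6.5;0 0 0 0 0 0 6.5;0 0 0 0 0 0 6.5;0 0 0 0 0 0 6.3;0 0 0 0 0 0 0")

```text
t: 2.58
eef_pos: [0.4942, -0.0273, 0.1614]
tool_rot: [0.0, 0.986, -0.165, 0.0]
contact_force: [-0.3, 0.3, 0.5]
gripper_width: -0.002
```

```bash
cat > st.py <<'E'
from h import *
from scipy.spatial.transform import Rotation as Ro
o=bot.get_obs(); R=Ro.from_quat(np.roll(o["tool_rot"],-1)).as_matrix()
print(o["t"],np.round(o["eef_pos"],4),np.round(o["contact_force"],1),o["gripper_width"],R[:,0].round(3),R[:,2].round(3))
c=np.array([.527,.0615]); y=np.radians(-18.8); B=np.array([[np.cos(y),-np.sin(y)],[np.sin(y),np.cos(y)]])
for k,v in dict(right=(0,-.094),near=(-.069,0),left=(0,.094),far=(.069,0)).items():
    p=c+B@v; d=R.T@(np.r_[p,.11]-o["eef_pos"]); print(k,p.round(4),"tool cm from now",(100*d).round(2))
E
python3 st.py
```

```text
2.5833 [ 0.4942 -0.0273  0.1614] [-0.3  0.3  0.5] -0.0024636731597598984 [ 0.946 -0.326  0.   ] [ 0. -0. -1.]
right [ 0.4967 -0.0275] tool cm from now [ 0.25 -0.06  5.14]
near [0.4617 0.0837] tool cm from now [-6.69 -9.44  5.13]
left [0.5573 0.1505] tool cm from now [  0.18 -18.86   5.13]
far [0.5923 0.0393] tool cm from now [ 7.11 -9.49  5.14]
```

>>> move_arm(commands="0 0.25 0 1 0 0 0;0 0 0 1 0 0 0;0 0 0 1 0 0 0;0 0 0 1 0 0 0;0 0 0 1 0 0 0;0 0 0 0.4 0 0 0;0 0 0 0.3 0 0 0;0 0 0 0.3 0 0 0;0 0 0 0.2 0 0 0;0 0 0 0.2 0 0 0;0 0 0 0 0 0 0")

```text
t: 3.5
eef_pos: [0.4966, -0.0281, 0.0972]
tool_rot: [-0.0, 0.987, -0.163, 0.0]
contact_force: [-0.2, -0.8, -1.0]
gripper_width: 0.005
```

>>> move_arm(commands="0 0 0 0.2 0 0 0;0 0 0 0.1 0 0 0;0 0 0 0 0 0 0")

```text
t: 3.75
eef_pos: [0.4967, -0.0281, 0.0944]
tool_rot: [0.0, 0.987, -0.163, 0.0]
contact_force: [-1.1, 0.2, 0.5]
gripper_width: -0.003
```

>>> move_arm(commands="0 0 0 0.2 0 0 0;0 0 0 0.1 0 0 0;0 0 0 0 0 0 0")

```text
t: 4.0
eef_pos: [0.4966, -0.029, 0.0916]
tool_rot: [0.0, 0.987, -0.164, 0.0]
contact_force: [-1.9, -2.0, 5.9]
gripper_width: 0.003
```

Contact with the catch at 0.0916, as expected. Pressing on.

>>> move_arm(commands="0 0 0 0.1 0 0 0;0 0 0 0.1 0 0 0;0 0 0 0 0 0 0")

```text
t: 4.25
eef_pos: [0.4963, -0.0298, 0.0898]
tool_rot: [0.001, 0.986, -0.164, -0.0]
contact_force: [-2.9, -5.1, 8.5]
gripper_width: -0.001
```

>>> move_arm(commands="0 0 0 0.1 0 0 0;0 0 0 0.1 0 0 0;0 0 0 0 0 0 0")

```text
t: 4.5
eef_pos: [0.4965, -0.0283, 0.0873]
tool_rot: [-0.0, 0.987, -0.163, 0.0]
contact_force: [0.5, -0.1, 0.6]
gripper_width: -0.001
```

>>> move_arm(commands="0 0 0 0.1 0 0 0;0 0 0 0.05 0 0 0;0 0 0 0 0 0 0")

```text
t: 4.75
eef_pos: [0.4966, -0.0278, 0.086]
tool_rot: [-0.0, 0.987, -0.163, -0.0]
contact_force: [-1.5, 0.3, 4.9]
gripper_width: -0.005
```

>>> move_arm(commands="0 0 0 0.1 0 0 0;0 0 0 0 0 0 0")

```text
t: 4.92
eef_pos: [0.4967, -0.0278, 0.0859]
tool_rot: [0.0, 0.987, -0.163, 0.0]
contact_force: [-4.8, 0.6, 14.4]
gripper_width: 0.002
```

>>> move_arm(commands="0 0 0 -1 0 0 0;0 0 0 -1.5 0 0 0;0 0 0 -1.5 0 0 0;0 -1.75 -2.35 0 0 0 0;0 -1.75 -2.35 0 0 0 0;0 -1.75 -2.35 0 0 0 0;0 -1.7 -2.35 0 0 0 0;0 0 0 1.5 0 0 0;0 0 0 0.9 0 0 0;0 0 0 0.3 0 0 0;0 0 0 0.2 0 0 0;0 0 0 0 0 0 0")

```text
t: 5.92
eef_pos: [0.4608, 0.0824, 0.0955]
tool_rot: [0.0, 0.986, -0.164, -0.001]
contact_force: [-0.0, 0.5, 0.3]
gripper_width: -0.002
```

```bash
python3 st.py
python3 - <<'E'
from h import *
a=cam("top"); b=cam("side")
save("d.png",np.hstack([cv2.resize(a[0][150:270,140:280],None,fx=2.8,fy=2.8,interpolation=2),cv2.resize(b[0][170:290,180:320],None,fx=2.8,fy=2.8,interpolation=2)]))
E
```

```text
5.9167 [0.4608 0.0824 0.0955] [-0.   0.5  0.3] -0.0018097482295800923 [ 0.946 -0.324 -0.001] [-0.001 -0.001 -1.   ]
right [ 0.4967 -0.0275] tool cm from now [ 6.95  9.23 -1.45]
near [0.4617 0.0837] tool cm from now [ 0.04 -0.16 -1.45]
left [0.5573 0.1505] tool cm from now [ 6.92 -9.57 -1.47]
far [0.5923 0.0393] tool cm from now [13.84 -0.18 -1.47]
```

View pics/d.png

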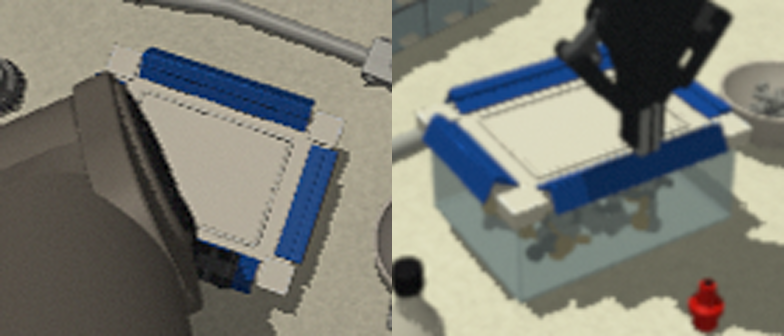

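The right section now lies level and the box has not shifted. The fingertip is at the middle of the near section (crop pixel 650,150), so I press there.

>>> move_arm(commands="0 0 0 0.2 0 0 0;0 0 0 0.2 0 0 0;0 0 0 0 0 0 0")

```text
t: 6.27
eef_pos: [0.4607, 0.0832, 0.0918]
tool_rot: [0.0, 0.987, -0.163, -0.0]
contact_force: [-1.9, 0.7, 4.4]
gripper_width: -0.002
```

>>> move_arm(commands="0 0 0 0.1 0 0 0;0 0 0 0.1 0 0 0;0 0 0 0 0 0 0")

```text
t: 6.52
eef_pos: [0.4599, 0.0835, 0.09]
tool_rot: [0.0, 0.987, -0.163, -0.001]
contact_force: [-6.8, 1.2, 8.6]
gripper_width: 0.003
```

>>> move_arm(commands="0 0 0 0.1 0 0 0;0 0 0 0.1 0 0 0;0 0 0 0 0 0 0")

```text
t: 6.77
eef_pos: [0.4609, 0.0833, 0.0878]
tool_rot: [-0.0, 0.987, -0.163, 0.0]
contact_force: [0.3, 0.3, -0.9]
gripper_width: 0.002
```

>>> move_arm(commands="0 0 0 0.1 0 0 0;0 0 0 0.05 0 0 0;0 0 0 0 0 0 0")

```text
t: 7.02
eef_pos: [0.4612, 0.0831, 0.0862]
tool_rot: [0.0, 0.987, -0.163, 0.0]
contact_force: [0.2, -0.4, 1.3]
gripper_width: 0.006
```

Snapped. I confirm against the stop, then go to the left section.

>>> move_arm(commands="0 0 0 0.1 0 0 0;0 0 0 0.05 0 0 0;0 0 0 0 0 0 0")

```text
t: 7.27
eef_pos: [0.4613, 0.0832, 0.0858]
tool_rot: [0.0, 0.987, -0.163, 0.0]
contact_force: [-5.3, -1.5, 15.2]
gripper_width: 0.0
```

>>> move_arm(commands="0 0 0 -1 0 0 0;0 0 0 -1.5 0 0 0;0 0 0 -1.5 0 0 0;0 1.75 -2.4 0 0 0 0;0 1.75 -2.4 0 0 0 0;0 1.75 -2.4 0 0 0 0;0 1.7 -2.35 0 0 0 0;0 0 0 1.5 0 0 0;0 0 0 0.9 0 0 0;0 0 0 0.3 0 0 0;0 0 0 0.2 0 0 0;0 0 0 0 0 0 0")

```text
t: 8.27
eef_pos: [0.5567, 0.1507, 0.0956]
tool_rot: [0.0, 0.987, -0.163, -0.001]
contact_force: [1.1, -0.2, 0.5]
gripper_width: -0.001
```

```bash
python3 st.py
```

```text
8.2667 [0.5567 0.1507 0.0956] [ 1.1 -0.2  0.5] -0.0012436411965878445 [ 0.947 -0.322 -0.001] [-0.001 -0.001 -1.   ]
right [ 0.4967 -0.0275] tool cm from now [ 0.06 18.8  -1.42]
near [0.4617 0.0837] tool cm from now [-6.84  9.4  -1.43]
left [0.5573 0.1505] tool cm from now [ 0.06 -0.   -1.44]
far [0.5923 0.0393] tool cm from now [ 6.96  9.4  -1.44]
```

>>> move_arm(commands="0 0 0 0.2 0 0 0;0 0 0 0.2 0 0 0;0 0 0 0 0 0 0")

```text
t: 8.52
eef_pos: [0.558, 0.1518, 0.0924]
tool_rot: [-0.001, 0.987, -0.163, 0.001]
contact_force: [-0.5, 1.5, 3.6]
gripper_width: -0.0
```

>>> move_arm(commands="0 0 0 0.1 0 0 0;0 0 0 0.1 0 0 0;0 0 0 0 0 0 0")

```text
t: 8.77
eef_pos: [0.5584, 0.1525, 0.091]
tool_rot: [-0.001, 0.987, -0.163, 0.001]
contact_force: [-0.3, 1.7, 6.9]
gripper_width: 0.001
```

>>> move_arm(commands="0 0 0 0.1 0 0 0;0 0 0 0.1 0 0 0;0 0 0 0 0 0 0")

```text
t: 9.02
eef_pos: [0.5586, 0.1534, 0.0892]
tool_rot: [-0.002, 0.987, -0.163, 0.001]
contact_force: [-0.4, 5.4, 6.5]
gripper_width: -0.001
```

>>> move_arm(commands="0 0 0 0.1 0 0 0;0 0 0 0.1 0 0 0;0 0 0 0 0 0 0")

```text
t: 9.27
eef_pos: [0.5579, 0.1516, 0.0861]
tool_rot: [-0.0, 0.987, -0.163, 0.0]
contact_force: [0.7, 1.0, 3.2]
gripper_width: 0.002
```

>>> move_arm(commands="0 0 0 0.1 0 0 0;0 0 0 0.05 0 0 0;0 0 0 0 0 0 0")

```text
t: 9.52
eef_pos: [0.5579, 0.1516, 0.0859]
tool_rot: [-0.0, 0.987, -0.163, 0.0]
contact_force: [-5.1, 0.9, 16.0]
gripper_width: -0.002
```

>>> move_arm(commands="0 0 0 -1 0 0 0;0 0 0 -1.5 0 0 0;0 0 0 -1.5 0 0 0;0 1.75 2.35 0 0 0 0;0 1.75 2.35 0 0 0 0;0 1.75 2.35 0 0 0 0;0 1.7 2.35 0 0 0 0;0 0 0 1.5 0 0 0;0 0 0 0.9 0 0 0;0 0 0 0.3 0 0 0;0 0 0 0.2 0 0 0;0 0 0 0 0 0 0")

```text
t: 10.52
eef_pos: [0.5924, 0.0411, 0.0949]
tool_rot: [-0.0, 0.987, -0.162, -0.001]
contact_force: [0.2, -0.6, 0.5]
gripper_width: -0.004
```

```bash
python3 st.py
```

```text
10.5167 [0.5924 0.0411 0.0949] [ 0.2 -0.6  0.5] -0.0035321938009924025 [ 0.947 -0.32  -0.001] [-0.001  0.    -1.   ]
right [ 0.4967 -0.0275] tool cm from now [-6.87  9.57 -1.5 ]
near [0.4617 0.0837] tool cm from now [-13.75   0.15  -1.49]
left [0.5573 0.1505] tool cm from now [-6.83 -9.23 -1.5 ]
far [0.5923 0.0393] tool cm from now [ 0.05  0.18 -1.51]
```

>>> move_arm(commands="0 0 0 0.2 0 0 0;0 0 0 0.2 0 0 0;0 0 0 0 0 0 0")

```text
t: 10.77
eef_pos: [0.5943, 0.0408, 0.0921]
tool_rot: [-0.001, 0.987, -0.163, 0.001]
contact_force: [1.4, 0.7, 3.4]
gripper_width: 0.002
```

>>> move_arm(commands="0 0 0 0.1 0 0 0;0 0 0 0.1 0 0 0;0 0 0 0 0 0 0")

```text
t: 11.02
eef_pos: [0.595, 0.0406, 0.0908]
tool_rot: [-0.001, 0.987, -0.163, 0.002]
contact_force: [1.8, -0.2, 7.0]
gripper_width: 0.003
```

>>> move_arm(commands="0 0 0 0.1 0 0 0;0 0 0 0.1 0 0 0;0 0 0 0 0 0 0")

```text
t: 11.27
eef_pos: [0.5957, 0.0403, 0.0891]
tool_rot: [-0.001, 0.987, -0.163, 0.003]
contact_force: [3.7, -0.3, 6.4]
gripper_width: 0.005
```

>>> move_arm(commands="0 0 0 0.1 0 0 0;0 0 0 0.05 0 0 0;0 0 0 0 0 0 0")

```text
t: 11.52
eef_pos: [0.5933, 0.0401, 0.0861]
tool_rot: [-0.0, 0.987, -0.163, 0.0]
contact_force: [1.4, -0.5, 4.5]
gripper_width: -0.0
```

Confirm the stop, lift, and retreat clear of the box for the check.

>>> move_arm(commands="0 0 0 0.1 0 0 0;0 0 0 0.05 0 0 0;0 0 0 0 0 0 0")

```text
t: 11.77
eef_pos: [0.5934, 0.0402, 0.0859]
tool_rot: [-0.0, 0.987, -0.163, 0.0]
contact_force: [-3.0, -0.2, 14.7]
gripper_width: -0.001
```

>>> move_arm(commands="0 0 0 -1 0 0 0;0 0 0 -2 0 0 0;0 0 0 -3 0 0 0;0 0 0 -3 0 0 0;0 0 0 -3 0 0 0;0 0 3 0 0 0 0;0 0 3 0 0 0 0;0 0 3 0 0 0 0;0 0 3 0 0 0 0;0 0 3 0 0 0 0;0 0 3 0 0 0 0;0 0 3 0 0 0 0")

```text
t: 12.77
eef_pos: [0.5238, -0.1597, 0.2039]
tool_rot: [-0.0, 0.987, -0.163, -0.001]
contact_force: [0.6, -0.1, -0.3]
gripper_width: 0.001
```

>>> move_arm(commands="0 0 3 0 0 0 0;0 0 3 0 0 0 0;0 0 3 0 0 0 0;0 0 3 0 0 0 0;0 0 3 0 0 0 0;0 0 3 0 0 0 0;0 0 3 0 0 0 0;0 0 0 0 0 0 0;0 0 0 0 0 0 0")

```text
t: 13.52
eef_pos: [0.456, -0.359, 0.2037]
tool_rot: [-0.0, 0.986, -0.165, -0.001]
contact_force: [0.4, 0.4, -0.5]
gripper_width: -0.003
```

Run:
```python
from h import *
a=cam("top"); b=cam("side")
save("e.png",np.hstack([cv2.resize(a[0][150:270,140:280],None,fx=2.8,fy=2.8,interpolation=2),cv2.resize(b[0][170:290,180:320],None,fx=2.8,fy=2.8,interpolation=2)]))
save("f.png",a[0]); print(bot.get_obs()["eef_pos"])
```

```text
[ 0.45780422 -0.3563113   0.20384836]
```

View pics/e.png

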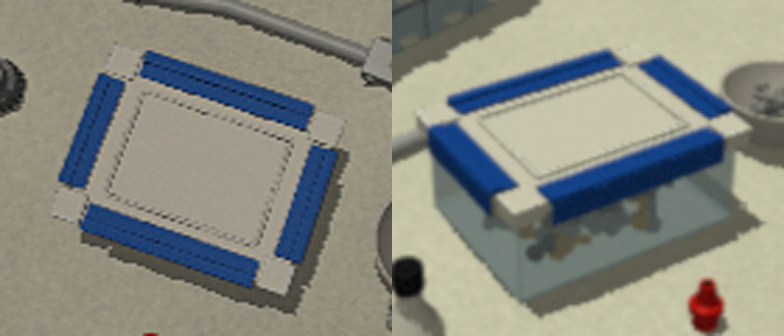

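View pics/f.png

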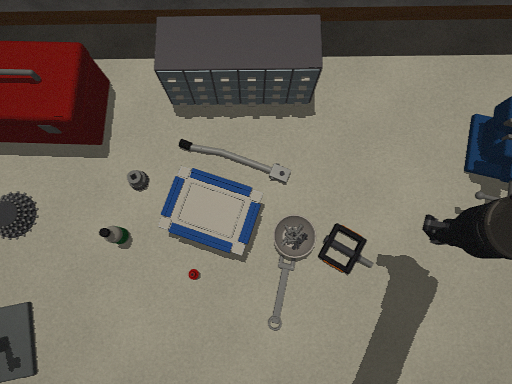

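All four sections lie level. The corner tabs are at the same pixels as before, and everything else on the desk is where it was. Handing in.

```bash
python3 -c "
from station import bot
print(bot.hand_in())"
```

```text
the job is handed in; nothing more can be done
None
```

All four rim sections of the lid are clicked shut and lie level, and I handed the job in after about 14 s of robot time. I pressed them in the order right, near, left, far with the closed fingertips.

- **Clicks:** each section met its catch and took about 7 to 10 N before giving way. I then pressed it against its stop at about 86 mm height with 14 to 16 N, well under the lid's 60 N limit.
- **Last pictures:** both views show all four sections level. In the top view the box's corner tabs are at the same pixels as before, and the other items look unmoved. The arm was well clear of everything.
- **Failed or disagreeing checks:** none failed. My two estimates of the box centre differed by about 2 mm, which did not affect the presses.

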